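# Mesh a sprocket cluster onto its splined hub and check its seat

### The job

Put the black sprocket cluster, sprockets downward, on the splined hub in the bench fixture, turning or rocking it as needed until the splines mesh and it drops fully home on the shoulder, and let go of it. Then prove the seat: push the red knob of the check slide all the way in, so that its tongue passes over the cluster, and let go at the end so that it snaps back by itself. Leave the other things on the bench where they are.

Things in the scene. Friction and masses are not known exactly. Their poses are not given: they have to be found in the camera images.
- cluster_mid (a point): Centre of the loose sprocket cluster (0.15 to 0.31 kg), 24 mm above its underside: upright black tube, 46 mm outside diameter, 48 mm tall, with two steel sprockets (82 mm across) round its lowest 10 mm; grip the bare tube, 10 to 48 mm up. z = bore axis, up.
- cluster_foot (a point): Centre of the cluster's underside, 24 mm below cluster_mid, same axes; it comes to hub_seat when the cluster is fully home.
- cluster: The cluster itself, origin at cluster_foot, z up. Its through bore (34 mm) has six equal full-height aluminium teeth 6 mm wide, reaching in to 12.5 mm from the axis, at 30, 90, 150.. degrees from x; the gaps lie at 0, 60, 120.. degrees.
- hub_seat (a point): Axis point of the fixed upright splined hub on its shoulder (42 mm across, 40 mm above the bench), where the cluster's underside rests when home. Above it six equal keys 4.8 mm wide, out to 15.5 mm radius, rise 30 mm, then a round nose of 11 mm radius, its upper 6 mm tapered, ends 42 mm up. z up; keys at 0, 60, 120.. degrees from x.
- hub: The hub, origin 28 mm below hub_seat, same axes; it does not turn. The nose centres the bore (1.5 mm radial clearance); the bore teeth then rest on the flat key tops, underside 30 mm above the shoulder, until the cluster is turned within about 5 degrees of mesh: x axes agreeing, give or take multiples of 60 degrees.
- fixture: Fixed bench fixture carrying hub and check slide: blue base plate 12 mm thick, x -65 to 65, y -65 to 235 mm. Origin on the bench under the hub axis, z up. The grey column of the check slide (44 mm wide, top 96 mm above the bench) stands at y 120 to 220 mm. The slide is pushed along fixture -y, towards the hub.
- knob (a point): Grip point of the check slide's red knob, an upright block 16 mm (fixture x) by 18 mm (y), from 99 to 149 mm above the bench; this point is 127 mm up and, parked, 145 mm in fixture +y from the hub axis. Axes as the fixture's. The slide can be pushed by pinching or pushing the knob.
- gauge (a joint): Travel of the check slide, m: 0 parked, 0.065 fully in at its stop. Spring 2.4 N (parked) to 6.3 N, damper 20 N per m/s; returns in about 0.5 s. Flat steel bar 28 x 8 mm, underside 91 mm above the bench, tongue tip parked 80 mm from the hub axis. It passes 3 mm over a cluster fully home (top 88 mm up); one not home blocks it.
- lockring: loose steel lockring, 38 mm across, 8 mm thick, on the bench (bystander); to be left where it is
- cog: loose single steel sprocket, 74 mm across, 5 mm thick, on the bench (bystander); to be left where it is
- driver: screwdriver with wooden handle lying on the bench (bystander); to be left where it is
- oil: yellow oil bottle with red cap, 52 mm across, 150 mm tall (bystander); to be left where it is
- mug: white mug, 80 mm across, 90 mm tall (bystander); to be left where it is
Mind the look-alikes: they are no part of the job. What is shaped like the cluster but orange or purple is not meant.

How it is judged:
By the outcome, as a careful person would: the job done as asked, in the order asked, and still so for the second after the job is handed in, with the robot touching nothing.
It also fails if it takes over 64 s, if anything falls off the work surface, if the arm or the gripper's body presses on something with over 40 N, if the wrist force passes 120 N, or if a joint passes its speed limit or range.

### The arm

A 6-joint arm with a two-finger parallel gripper is mounted at the origin on the work surface. World frame = base frame: x ahead of the robot, y to its left, z up, the work surface at z = 0. Lengths are in m, angles in rad, forces in N, time in s.
With the tool pointing down it reaches from about 0.275 to 0.825 m from the base axis. Payload 4.9 kg.
Tool frame: the origin (TCP) lies at the very end of the fingers, on their centre line; the grasp point (between the pads) lies 19 mm behind it; x points along the fingers, y is the direction in which the jaws open and shut, and the axes are right-handed (so a half turn about x gives the same grasp; the last joint's range is limited). The gripper opens to 85 mm and grips with 20 to 120 N. Pads are 22 mm wide; open, the fingers measure 114 mm over their backs; the gripper's body (76 mm by 85 mm) begins 54 mm behind the grasp point. The pads swing forward as they close: fully open they stand 13 mm farther back than shut.
Start: joints at [1.09, 0.326, -0.193, 1.052, 0, 1.437], TCP at [0.187, 0.517, 0.231] pointing down, gripper open.
Joint ranges: [-2.65, 2.65], [-0.97, 1.79], [-1.3, 1.35], [-1.93, 2.1], [-1.47, 1.37], [-3.14, 3.14]. Speed limits (rad/s): [2.57, 2.57, 3.14, 3.14, 3.14, 3.14].

### API

Orientations are given as a rotation vector (axis times angle).
In Python, from rig import arm gives the robot as it stands.
- The arm moves only by the tool apply_moves, never from a script. Its argument "steps" is a list of rows, each an object with "dr": the turn, a rotation vector about the tool's x, y, z in degrees, a list of three; "xyz": the shift along the tool's x, y, z in mm, a list of three; "claw": the closure in counts, from 0 (fully open) to 255 (shut). In form: [{"dr": [wx, wy, wz], "xyz": [dx, dy, dz], "claw": claw}, ...]. A call has exactly 8 rows; each row shifts and turns the commanded pose from where the row before left it, along the tool's axes as they then stand; what a row does not reach is not made up. A row lasts 1/8 s, in which the tool goes at most 62.5 mm and 10.7 degrees, less where a joint would pass 70% of its speed; a pose out of reach is approached as far as the arm can. A call with a gripper value outside its range is refused whole. The fingers move at their own pace and stop on an object; the grip force is fixed at half the most. Time passes only in rows, so rows that do not move let the fingers close, or fill a call up. It gives the time, the measured TCP pose, the force and the opening at its end, in the units of the state.
- arm.sense(): the state, without advancing time (a new reading comes with each control period).
- arm.read_camera(name): name is "scene" or "top"; returns a dict with "frame" (480x640x3 uint8, blue, green, red), "depth" (480x640 float32, m along the optical axis (not along the pixel's ray), 0 where there is no reading), "fx", "fy", "cx", "cy" (pixels), "distortion" ([k1, k2, p1, p2, k3] as OpenCV has them; the pictures are not rectified), "R" (3x3) and "t" (3): a world point X has camera coordinates R X + t. Camera axes: x right, y down, z forward; pixel columns grow to the right and rows downward; lengths in m; the calibration is good to about 2 mm. A picture is of the moment at which its call begins.
- arm.job_done(): hands the job in, once; it reports no verdict.
The state is a dict: "clock": time; "joints": joint angles; "qvel": joint speeds; "effort": joint torques, N m; "tcp_pos": TCP position; "orientation": TCP orientation; "wrist_force": force on the tool from outside, world axes, zero at the start; "ft_torque": the same for the moment, N m; "finger_gap": finger opening in m.
Only numpy, scipy, OpenCV 4.12 (cv2) and the standard library are available. Lean on these libraries where they do the work, as an engineer would, in place of code of your own. Each camera call takes 0.05 s, during which the arm holds its last target.

## Working session

There is one attempt and no reset: what is moved stays moved. The work goes in short steps, Python scripts to look and compute and a tool call to move; the robot and the scene stay as the last step left them, time stands still between calls to the robot, and variables do not carry over. Pictures are saved under pics/ and viewed, and the job is handed in when it is done.

Besides the shell and the picture viewer there is one more tool, called after ">>>" as a command line: name --argument value ..., lists and objects as JSON in quotes. apply_moves: Moves the arm, as the interface text tells. Its arguments: {"type":"object","properties":{"steps":{"type":"array"}},"required":["steps"]}

```bash
ls; mkdir -p pics; python3 - <<'E'
from rig import arm
import cv2,numpy as np
s=arm.sense();print(s)
for n in("scene","top"):
    c=arm.read_camera(n);cv2.imwrite(f"pics/{n}0.png",c["frame"]);np.savez(f"{n}0.npz",**c)
    print(n,c["fx"],c["fy"],c["cx"],c["cy"],c["distortion"],c["R"],c["t"])
E
```

```text
pics
{'clock': 0.0, 'joints': array([ 1.08980726e+00,  3.26947757e-01, -1.93606944e-01,  1.05196602e+00,
        9.39250619e-06,  1.43660162e+00]), 'qvel': array([ 0.00123476, -0.00053387,  0.00045934,  0.00135118, -0.00079971,
       -0.00066545]), 'effort': array([ 1.35495506e-03, -4.43398082e+01,  2.62442815e+01,  1.54794753e-02,
       -3.35765890e-05, -1.16823398e-05]), 'tcp_pos': array([0.18664958, 0.51674382, 0.23049095]), 'orientation': array([ 0.27085063,  1.55414419, -0.27343851]), 'wrist_force': array([-0.5947836 , -0.64787022, -0.19877331]), 'ft_torque': array([-0.00397257,  0.02927037, -0.03008119]), 'finger_gap': 0.08566707125636838}
scene 536.4238285276359 536.4238285276359 318.0109979651766 240.05778200675994 [0.03964122 0.         0.         0.         0.        ] [[ 0.35048338  0.93635391 -0.02006874]
 [ 0.6874478  -0.27175067 -0.67347391]
 [-0.63606362  0.2222452  -0.73893853]] [-0.19089159 -0.29358744  1.62736483]
top 622.8313440623695 622.8313440623695 312.3800870322735 243.6069840959228 [-0.03852821  0.          0.          0.          0.        ] [[-0.00584688 -0.99981113  0.01853447]
 [-0.99604491  0.00417956 -0.08875284]
 [ 0.08865861 -0.01898009 -0.99588122]] [-0.01499725  0.54930916  1.62424614]
```

View pics/scene0.png

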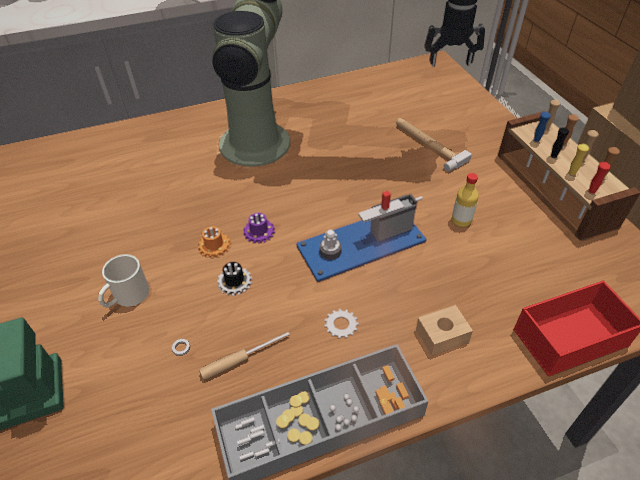

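View pics/top0.png

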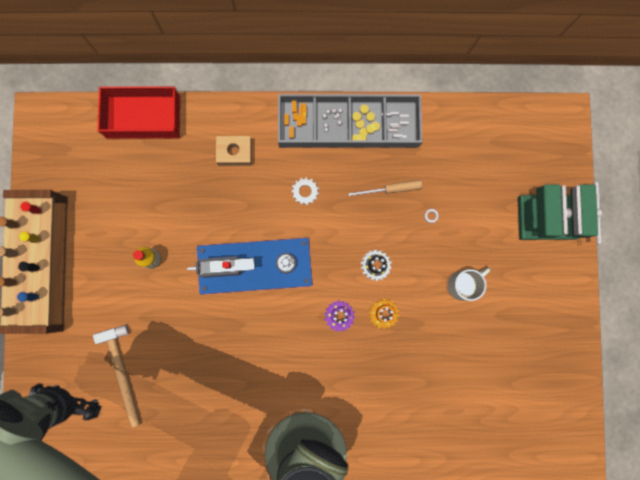

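The top view shows the black cluster at about (377,265), the hub at (286,263), the knob at (227,265), and the purple and orange decoys at (340,316) and (385,314). Next I'll take closer crops and measure.

```bash
cat > h.py <<'E'
import cv2,numpy as np
def K(c): return np.array([[c["fx"],0,c["cx"]],[0,c["fy"],c["cy"]],[0,0,1.]])
def ray(c,p):
    u=cv2.undistortPoints(np.array(p,float).reshape(-1,1,2),K(c),np.array(c["distortion"])).reshape(-1,2)
    d=np.c_[u,np.ones(len(u))]@c["R"]; o=-c["R"].T@c["t"]; return o,d
def plane(c,p,z):
    o,d=ray(c,p); return o+d*((z-o[2])/d[:,2])[:,None]
def proj(c,X):
    return cv2.projectPoints(np.array(X,float).reshape(-1,1,3),cv2.Rodrigues(np.array(c["R"]))[0],np.array(c["t"]),K(c),np.array(c["distortion"]))[0].reshape(-1,2)
def crop(c,x0,y0,x1,y1,f,name):
    cv2.imwrite(name,cv2.resize(c["frame"][y0:y1,x0:x1],None,fx=f,fy=f,interpolation=cv2.INTER_CUBIC))
E
python3 - <<'E'
from h import *
T=dict(np.load("top0.npz"));S=dict(np.load("scene0.npz"))
crop(T,350,238,404,292,11,"pics/tc.png")
crop(S,205,250,265,305,11,"pics/sc.png")
crop(T,190,230,320,300,6,"pics/tf.png")
crop(S,290,180,435,285,5,"pics/sf.png")
# steel ring/white mask for sprockets
hsv=cv2.cvtColor(T["frame"],cv2.COLOR_BGR2HSV)
m=cv2.inRange(hsv,(100,120,60),(130,255,255))
cs,_=cv2.findContours(m,cv2.RETR_EXTERNAL,cv2.CHAIN_APPROX_NONE)
c=max(cs,key=cv2.contourArea);r=cv2.minAreaRect(c);b=cv2.boxPoints(r)
P=plane(T,b,0.012);print(P,np.linalg.norm(P-np.roll(P,1,0),axis=1))
E
```

```text
[[ 0.54496722  0.2902276   0.012     ]
 [ 0.56559063 -0.00543652  0.012     ]
 [ 0.44031944 -0.01395183  0.012     ]
 [ 0.42021984  0.27984708  0.012     ]] [0.12517854 0.29638252 0.12556026 0.29448564]
```

View pics/tc.png

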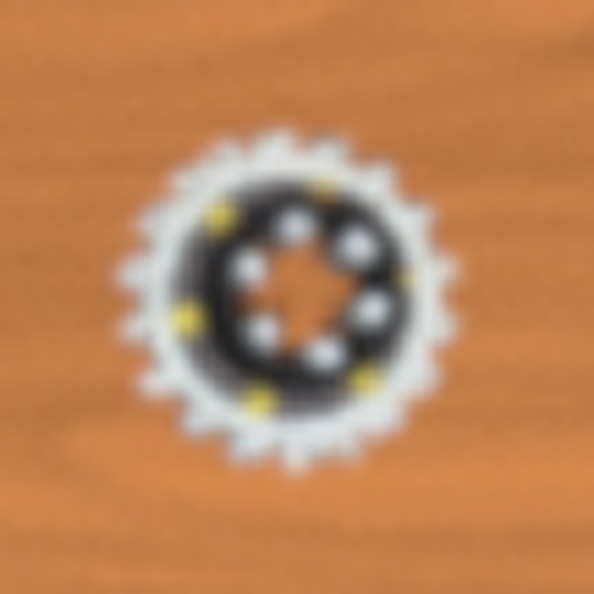

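View pics/sc.png

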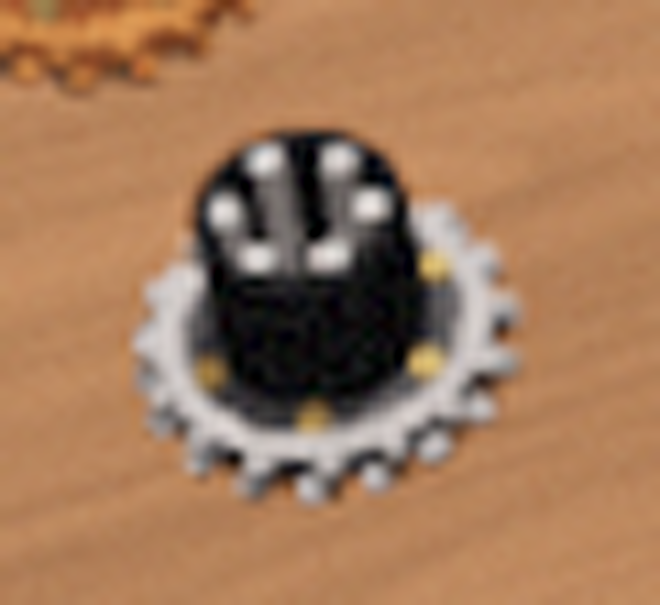

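View pics/tf.png

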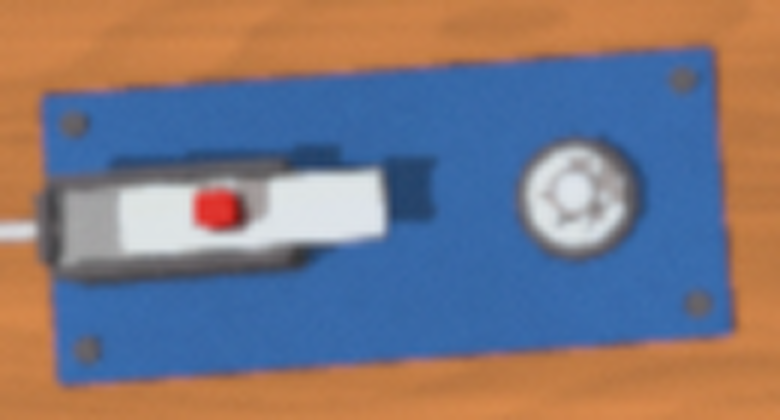

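View pics/sf.png

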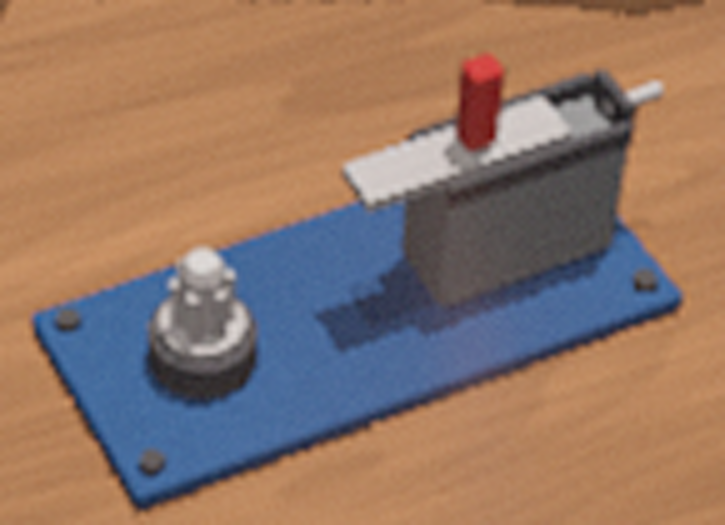

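```bash
python3 - <<'E'
from h import *
T=dict(np.load("top0.npz"));S=dict(np.load("scene0.npz"))
def blobs(c,x0,y0,x1,y1,thr,f=8):
    g=cv2.resize(cv2.cvtColor(c["frame"],cv2.COLOR_BGR2HSV)[y0:y1,x0:x1],None,fx=f,fy=f,interpolation=cv2.INTER_CUBIC)
    m=((g[...,1]<70)&(g[...,2]>thr)).astype(np.uint8)
    n,l,st,ce=cv2.connectedComponentsWithStats(m)
    return [((ce[i]+.5)/f-.5+[x0,y0],st[i,4]/f/f) for i in range(1,n)]
def phase(P,ctr):
    a=np.arctan2(*(P-ctr)[:,1::-1].T); return np.degrees(a)
for nm,c,bx,thr in (("T",T,(370,256,386,273),150),("S",S,(222,261,242,277),150)):
    bl=[b for b in blobs(c,*bx,thr) if 1<b[1]<14]
    p=np.array([b[0] for b in bl]);P=plane(c,p,.048)[:,:2]
    el=cv2.minEnclosingCircle(P.astype(np.float32))
    A=np.c_[2*P,np.ones(len(P))];s=np.linalg.lstsq(A,(P**2).sum(1),rcond=None)[0][:2]
    a=phase(P,s);ph=np.degrees(np.angle(np.exp(1j*np.radians(6*a)).mean()))/6
    print(nm,np.round(p,1).tolist(),[round(b[1],1) for b in bl]);print("ctr",P.mean(0),s,"r",np.linalg.norm(P-s,axis=1),"ang",np.sort(a),"toothphase",ph)
# sprocket outline on top view & scene: fit at z~.010
for nm,c,ctr in(("T",T,(377,265)),("S",S,(234,278))):
    hsv=cv2.cvtColor(c["frame"],cv2.COLOR_BGR2HSV)
    m=((hsv[...,1]<110)).astype(np.uint8);mm=np.zeros_like(m);cv2.circle(mm,ctr,20,1,-1);m&=mm
    k=np.argwhere(m)[:,::-1];h=cv2.convexHull(k.astype(np.int32));P=plane(c,h.reshape(-1,2),.007)[:,:2]
    (x,y),r=cv2.minEnclosingCircle(P.astype(np.float32));print(nm,"sprocket",x,y,r)
# knob, hub nose
for nm,c in(("T",T),("S",S)):
    hsv=cv2.cvtColor(c["frame"],cv2.COLOR_BGR2HSV)
    m=(((hsv[...,0]<8)|(hsv[...,0]>172))&(hsv[...,1]>150)&(hsv[...,2]>90)).astype(np.uint8)
    n,l,st,ce=cv2.connectedComponentsWithStats(m)
    for i in range(1,n):
        if st[i,4]>15: print(nm,"red",st[i],ce[i],plane(c,ce[i:i+1],.149 if nm=="T" else .127))
# check predicted points
th=np.radians(4.0);H=np.array([.4987,.053]);X=np.array([np.cos(th),np.sin(th)]);Y=np.array([-X[1],X[0]])
for n_,o,z in(("nose",0,.082),("shoulder",0,.04),("knobtop",.145,.149),("tip",.08,.099)):
    w=[*(H+Y*o),z];print(n_,w,proj(T,w),proj(S,w))
for c,nm,z0 in((T,"T",None),(S,"S",None)):
    print(np.round(proj(c,[[*(H+a*X+b*Y),.012] for a,b in((-.065,-.065),(.065,-.065),(.065,.235),(-.065,.235))]),1).tolist())
E
```

```text
T [[384.5, 256.6], [376.5, 258.4], [382.1, 259.9], [372.5, 262.0], [383.4, 265.7], [373.8, 267.5], [379.0, 269.4], [384.8, 271.6]] [np.float64(4.9), np.float64(5.6), np.float64(5.5), np.float64(6.1), np.float64(5.1), np.float64(5.9), np.float64(6.4), np.float64(2.7)]
ctr [ 0.49329725 -0.19230093] [ 0.49293776 -0.19367904] r [0.02262932 0.01731588 0.01209191 0.0204184  0.00948116 0.01888422
 0.01444871 0.02314319] ang [-148.99943929 -117.11825549  -31.67960578  -26.58984232   32.1099952
   74.71715026  118.42167109  167.32015189] toothphase -28.111411384178936
S [[228.7, 264.0], [235.3, 264.1], [238.0, 268.2], [225.0, 268.8], [234.5, 272.7], [228.0, 272.9], [222.2, 274.9]] [np.float64(6.6), np.float64(5.9), np.float64(6.7), np.float64(5.5), np.float64(7.7), np.float64(6.7), np.float64(4.3)]
ctr [ 0.49467164 -0.19558893] [ 0.49469857 -0.1963104 ] r [0.01689092 0.01905582 0.01855384 0.01186377 0.01503692 0.01067453
 0.02245499] ang [-120.30218946  -65.95950119  -39.04195566   29.64965279   80.00710276
  125.58616231  175.53119385] toothphase 6.5883060659693795
T sprocket 0.4929585456848
[... 792 characters left out ...]
[576.3012846  327.22156006] [[0.9382916  0.37467458 0.127     ]]
nose [np.float64(0.4987), np.float64(0.053), 0.082] [[285.13218282 261.48550744]] [[331.56749819 231.38821968]]
shoulder [np.float64(0.4987), np.float64(0.053), 0.04] [[285.53459123 262.45230993]] [[331.59169776 243.33732463]]
knobtop [np.float64(0.4885853113071018), np.float64(0.19764678728767449), 0.149] [[225.03092848 264.24624209]] [[387.75996448 192.06218898]]
tip [np.float64(0.49311948210046996), np.float64(0.13280512402078593), 0.099] [[253.24408078 263.43819556]] [[362.08010135 215.82403383]]
[[312.0, 285.7], [308.3, 237.0], [195.9, 245.3], [198.9, 294.2]]
[[296.8, 241.7], [318.5, 278.9], [428.3, 238.1], [401.5, 205.3]]
```

```bash
python3 - <<'E'
from h import *
T=dict(np.load("top0.npz"));S=dict(np.load("scene0.npz"))
def circ(P):
    s=np.linalg.lstsq(np.c_[2*P,np.ones(len(P))],(P**2).sum(1),rcond=None)[0][:2];return s
D={"T":[[376.5,258.4],[382.1,259.9],[372.5,262.0],[383.4,265.7],[373.8,267.5],[379.0,269.4]],"S":[[228.7,264.0],[235.3,264.1],[238.0,268.2],[225.0,268.8],[234.5,272.7],[228.0,272.9]]}
for n,c in(("T",T),("S",S)):
    P=plane(c,D[n],.048)[:,:2];s=circ(P);a=np.degrees(np.arctan2(P[:,1]-s[1],P[:,0]-s[0]))
    print(n,P.mean(0),s,np.linalg.norm(P-s,axis=1).round(4),np.sort(a).round(1),np.degrees(np.angle(np.exp(6j*np.radians(a)).mean()))/6)
# hub shoulder outer: non-blue region in top view
for n,c,ctr,r in(("T",T,(286,263),13),("S",S,(331,243),16)):
    hsv=cv2.cvtColor(c["frame"],cv2.COLOR_BGR2HSV)
    f=8;x0,y0=ctr[0]-r-3,ctr[1]-r-3;g=cv2.resize(hsv[y0:y0+2*r+6,x0:x0+2*r+6],None,fx=f,fy=f,interpolation=cv2.INTER_CUBIC)
    m=((g[...,2]>165)&(g[...,1]<80)).astype(np.uint8)
    nn,l,st,ce=cv2.connectedComponentsWithStats(m)
    for i in range(1,nn):
        if st[i,4]>60:
            q=(np.array([st[i,0]+st[i,2]/2,st[i,1]+st[i,3]/2]))/f-.5+[x0,y0]; print(n,"bright",st[i]/f,q,"c",ce[i]/f-.5+[x0,y0],plane(c,[q],.04)[0])
crop(T,270,246,302,278,18,"pics/hubT.png");crop(S,312,220,352,265,13,"pics/hubS.png")
E
```

```text
T [ 0.49350859 -0.18788202] [ 0.49353604 -0.18819399] [0.0146 0.0149 0.0151 0.0149 0.0147 0.0148] [-170.7 -109.7  -47.    14.8   71.5  130.7] 11.60083537199018
S [ 0.49312994 -0.19203923] [ 0.49288097 -0.19219316] [0.0154 0.0147 0.015  0.0149 0.0153 0.0148] [-169.6 -106.6  -46.8   12.2   70.4  129. ] 11.438245133571863
T bright [   7.75     7.625   16.25    16.5   1485.875] [285.375 262.375] c [284.77704635 262.60855346] [0.49890427 0.05341646 0.04      ]
S bright [ 13.125   5.25    9.375   7.375 328.375] [329.3125 232.4375] c [330.04553673 232.05819376] [0.4631553  0.06098903 0.04      ]
S bright [22.625  9.5    2.5    2.125 33.375] [335.375  234.0625] c [335.33941948 234.07490637] [0.47369174 0.07279608 0.04      ]
S bright [11.5   11.375  2.125  2.125 28.125] [324.0625 235.9375] c [324.02666667 236.02      ] [0.46934447 0.04481909 0.04      ]
S bright [21.25  14.     2.     1.875 24.125] [333.75   238.4375] c [333.69041451 238.38989637] [0.48572792 0.06374177 0.04      ]
S bright [15.375 14.625  2.25   2.125 27.75 ] [328.     239.1875] c [327.88344595 239.18243243] [0.48289397 0.04986145 0.04      ]
S bright [ 9.75  17.     2.375  4.875 76.125] [322.4375 242.9375] c [322.48234811 242.96325944] [0.48938354 0.03294715 0.04      ]
S bright [ 16.25   17.     11.25    9.875 271.375] [333.375  245.4375] c [334.7893252  246.37143022] [0.50658239 0.05449434 0.04      ]
S bright [11.875 23.75   1.75   1.5   11.25 ] [324.25 248.  ] c [324.16111111 247.93333333] [0.50620826 0.03118046 0.04      ]
```

View pics/hubT.png

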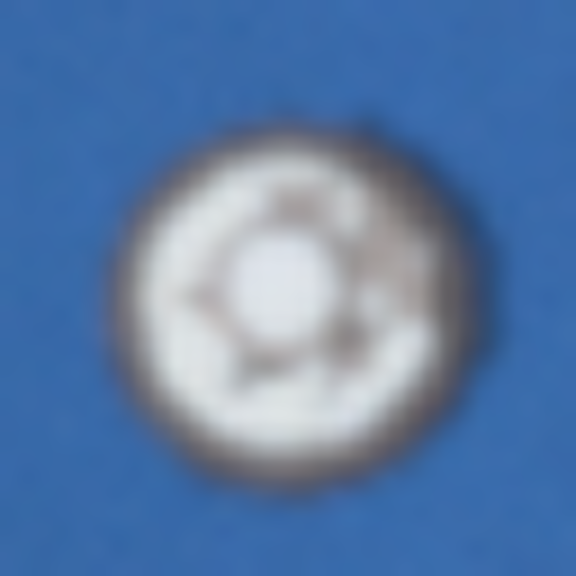

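View pics/hubS.png

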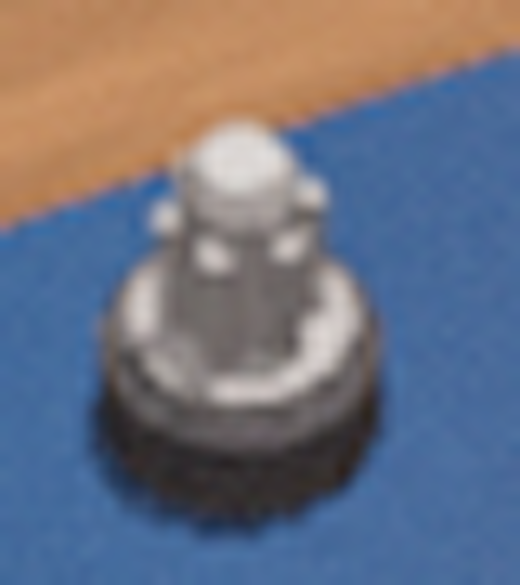

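```bash
python3 - <<'E'
from h import *
from scipy.spatial.transform import Rotation as Ro
T=dict(np.load("top0.npz"));S=dict(np.load("scene0.npz"))
print("noseT",plane(T,[[285.2,261.3],[285.375,262.0]],.082),"noseS",plane(S,[[329.96,231.8]],.082))
K_=plane(S,[[335.34,234.07],[324.03,236.02],[333.69,238.39],[327.88,239.18]],.070)[:,:2];print(K_)
A=[]
for ctr in (plane(S,[[329.96,231.8]],.082)[0,:2],): 
    d=K_-ctr;print(np.hypot(*d.T),np.degrees(np.arctan2(d[:,1],d[:,0])))
s=np.linalg.lstsq(np.c_[2*K_,np.ones(4)],(K_**2).sum(1),rcond=None)[0][:2];d=K_-s
print(s,np.hypot(*d.T),np.degrees(np.arctan2(d[:,1],d[:,0])))
R=Ro.from_rotvec([ 0.27085063,1.55414419,-0.27343851]).as_matrix();print(R.round(3))
# plate corners S
hsv=cv2.cvtColor(S["frame"],cv2.COLOR_BGR2HSV)
m=cv2.inRange(hsv,(100,120,40),(130,255,255))
cs,_=cv2.findContours(m,cv2.RETR_EXTERNAL,cv2.CHAIN_APPROX_NONE)
c=max(cs,key=cv2.contourArea);print(cv2.boundingRect(c))
b=c.reshape(-1,2);
E2=[b[b[:,0].argmin()],b[b[:,1].argmax()],b[b[:,0].argmax()]];P=plane(S,E2,.012);print(E2,P,np.linalg.norm(np.diff(P,axis=0),axis=1),np.degrees(np.arctan2(*(P[2]-P[1])[[1,0]]))-90)
E
```

```text
noseT [[0.49917228 0.05282642 0.082     ]
 [0.49738521 0.05238476 0.082     ]] noseS [[0.49854572 0.0490025  0.082     ]]
[[0.49959972 0.06223582]
 [0.495616   0.03505186]
 [0.51107526 0.05347499]
 [0.50839664 0.03984964]]
[0.01327524 0.01425495 0.01330386 0.01344677] [  85.44611888 -101.8601134    19.64432386  -42.89629618]
[0.49805259 0.04865555] [0.01366812 0.01382018 0.01388586 0.01358468] [  83.50060293 -100.15472681   20.30854434  -40.40783169]
[[-0.001  0.34   0.94 ]
 [-0.002  0.94  -0.34 ]
 [-1.    -0.002 -0.   ]]
(297, 221, 79, 60)
[array([297, 243], dtype=int32), array([317, 280], dtype=int32), array([375, 255], dtype=int32)] [[ 0.44261684 -0.01731248  0.012     ]
 [ 0.56992008 -0.01172296  0.012     ]
 [ 0.54930259  0.14612355  0.012     ]] [0.12742588 0.15918731] 7.441691496561731
```

Both views agree on the cluster-to-hub shift, about (+5, +241) mm. The cluster's gaps are near 41.5° and the hub keys near 20.8°, so the cluster has to turn about −20.7°. I'm moving over the cluster now.

>>> apply_moves --steps '[{"dr": [0,0,0],"xyz": [0,-35,33],"claw": 0},{"dr": [0,0,0],"xyz": [0,-35,33],"claw": 0},{"dr": [0,0,0],"xyz": [0,-35,33],"claw": 0},{"dr": [0,0,0],"xyz": [0,-35,33],"claw": 0},{"dr": [0,0,0],"xyz": [0,-35,33],"claw": 0},{"dr": [0,0,0],"xyz": [0,-35,33],"claw": 0},{"dr": [0,0,0],"xyz": [0,-35,33],"claw": 0},{"dr": [0,0,0],"xyz": [0,-35,33],"claw": 0}]'

```text
clock: 1.1
tcp_pos: [0.3403, 0.1627, 0.2312]
orientation: [0.272, 1.554, -0.272]
wrist_force: [-0.3, 0.3, 0.1]
finger_gap: 0.0854
```

>>> apply_moves --steps '[{"dr": [0,0,0],"xyz": [0,-35,33],"claw": 0},{"dr": [0,0,0],"xyz": [0,-35,33],"claw": 0},{"dr": [0,0,0],"xyz": [0,-35,33],"claw": 0},{"dr": [0,0,0],"xyz": [0,-35,33],"claw": 0},{"dr": [0,0,0],"xyz": [0,-35,33],"claw": 0},{"dr": [-10,0,0],"xyz": [0,0,0],"claw": 0},{"dr": [-10,0,0],"xyz": [0,0,0],"claw": 0},{"dr": [-10,0,0],"xyz": [0,0,0],"claw": 0}]'

```text
clock: 2.1
tcp_pos: [0.4354, -0.0566, 0.2309]
orientation: [-0.143, 1.567, 0.143]
wrist_force: [-0.0, -0.3, 0.2]
finger_gap: 0.0856
```

```bash
cat > st.py <<'E'
from rig import arm
import numpy as np,sys
from scipy.spatial.transform import Rotation as Ro
s=arm.sense();R=Ro.from_rotvec(s["orientation"]).as_matrix()
print("t",s["clock"],"tcp",s["tcp_pos"].round(4),"gap",round(s["finger_gap"],4),"F",s["wrist_force"].round(1),"M",s["ft_torque"].round(2))
print("jaw deg",np.degrees(np.arctan2(R[1,1],R[0,1])).round(2),"toolx",R[:,0].round(4),"j",s["joints"].round(2))
if len(sys.argv)>3:
    d=np.array([float(v) for v in sys.argv[1:4]])-s["tcp_pos"];print("tool shift mm",(R.T@d*1000).round(1))
E
python3 st.py .493 -.19 .1
```

```text
t 2.1 tcp [ 0.4354 -0.0566  0.2309] gap 0.0856 F [-0.  -0.3  0.2] M [ 0.03  0.03 -0.  ]
jaw deg 100.42 toolx [-1.e-03  4.e-04 -1.e+00] j [-0.3   0.12 -0.46  0.99  0.   -0.48]
tool shift mm [ 130.8 -141.7   32.6]
```

>>> apply_moves --steps '[{"dr": [0,0,0],"xyz": [10,-28,6.5],"claw": 0},{"dr": [0,0,0],"xyz": [14,-28,6.5],"claw": 0},{"dr": [0,0,0],"xyz": [14,-28,6.5],"claw": 0},{"dr": [0,0,0],"xyz": [14,-28,6.5],"claw": 0},{"dr": [0,0,0],"xyz": [14,-29,6.5],"claw": 0},{"dr": [0,0,0],"xyz": [4,0,0],"claw": 0},{"dr": [0,0,0],"xyz": [0,0,0],"claw": 0},{"dr": [0,0,0],"xyz": [0,0,0],"claw": 0}]'

```text
clock: 3.1
tcp_pos: [0.4923, -0.1887, 0.1617]
orientation: [-0.139, 1.566, 0.14]
wrist_force: [0.2, -0.7, -0.9]
finger_gap: 0.0858
```

```bash
python3 st.py .493 -.19 .016; python3 - <<'E'
from h import *
from rig import arm
for n,b,f in(("scene",(175,190,295,310),5),("top",(330,215,430,315),6)):
    c=arm.read_camera(n);np.savez(n+"1.npz",**c);crop(c,*b,f,f"pics/{n}1.png")
    print(n,proj(c,[arm.sense()["tcp_pos"]]))
E
```

```text
t 3.1 tcp [ 0.4923 -0.1887  0.1617] gap 0.0858 F [ 0.2 -0.7 -0.9] M [ 0.01 -0.06 -0.03]
jaw deg 100.18 toolx [ 1.e-04  2.e-04 -1.e+00] j [-0.51  0.34 -0.36  0.87  0.   -0.68]
tool shift mm [145.7  -1.4   0.4]
scene [[225.59716812 234.14388008]]
top [[384.09946938 261.54614826]]
```

View pics/scene1.png

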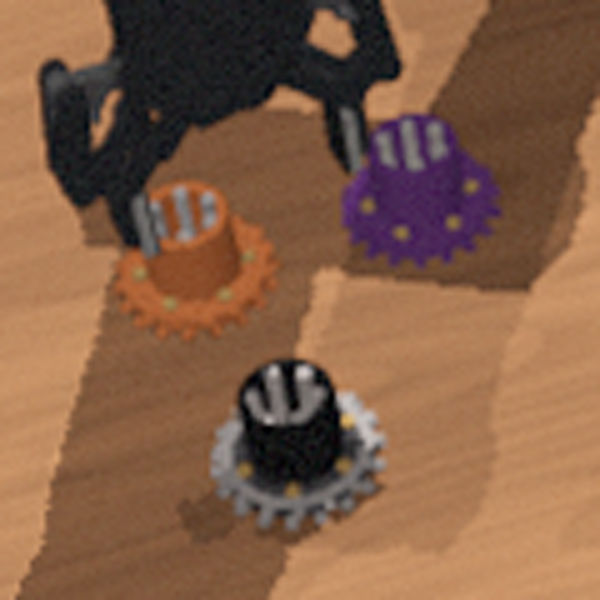

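View pics/top1.png

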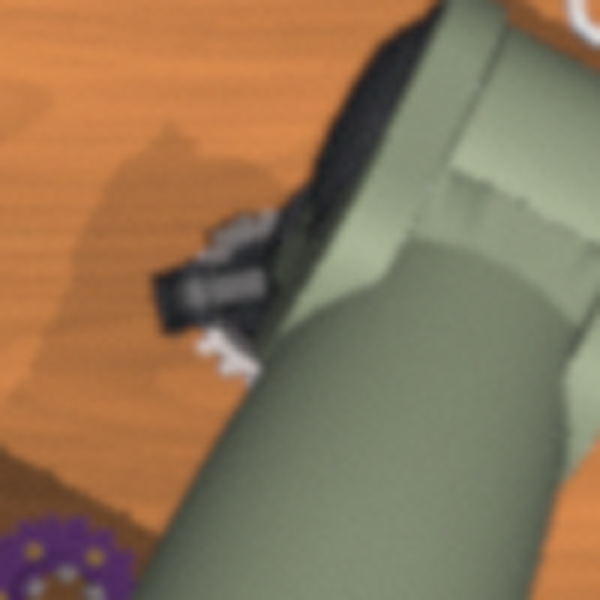

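The picture shows the open fingers straddling the black cluster. In the scene crop the fingertips are at (135,250) and (355,170), which fits the calibration to about 1.5 px. Descending.

>>> apply_moves --steps '[{"dr": [0,0,0],"xyz": [20,-1,0.4],"claw": 0},{"dr": [0,0,0],"xyz": [30,0,0],"claw": 0},{"dr": [0,0,0],"xyz": [30,0,0],"claw": 0},{"dr": [0,0,0],"xyz": [30,0,0],"claw": 0},{"dr": [0,0,0],"xyz": [22,0,0],"claw": 0},{"dr": [0,0,0],"xyz": [10,0,0],"claw": 0},{"dr": [0,0,0],"xyz": [0,0,0],"claw": 0},{"dr": [0,0,0],"xyz": [0,0,0],"claw": 0}]'

```text
clock: 4.2
tcp_pos: [0.4939, -0.1907, 0.0202]
orientation: [-0.14, 1.565, 0.138]
wrist_force: [0.6, -0.4, 1.0]
finger_gap: 0.0854
```

```bash
python3 st.py .493 -.19 .016; python3 - <<'E'
from h import *
from rig import arm
for n,b,f in(("scene",(175,200,295,320),5),):
    c=arm.read_camera(n);np.savez(n+"2.npz",**c);crop(c,*b,f,f"pics/{n}2.png")
E
```

```text
t 4.2 tcp [ 0.4939 -0.1907  0.0202] gap 0.0854 F [ 0.6 -0.4  1. ] M [ 0.02 -0.02  0.01]
jaw deg 100.14 toolx [ 1.4e-03 -8.0e-04 -1.0e+00] j [-0.51  0.53 -0.5   0.54  0.   -0.69]
tool shift mm [ 4.2  0.9 -0.7]
```

View pics/scene2.png

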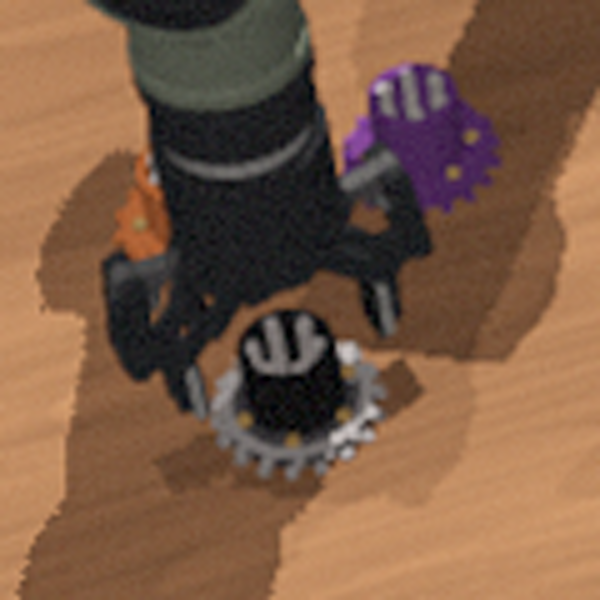

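The tube sits centred between the fingers; the tips are at (200,410) and (385,330) in the crop. Closing, with 3 mm more descent.

>>> apply_moves --steps '[{"dr": [0,0,0],"xyz": [3,0,0],"claw": 100},{"dr": [0,0,0],"xyz": [0,0,0],"claw": 255},{"dr": [0,0,0],"xyz": [0,0,0],"claw": 255},{"dr": [0,0,0],"xyz": [0,0,0],"claw": 255},{"dr": [0,0,0],"xyz": [0,0,0],"claw": 255},{"dr": [0,0,0],"xyz": [0,0,0],"claw": 255},{"dr": [0,0,0],"xyz": [0,0,0],"claw": 255},{"dr": [0,0,0],"xyz": [0,0,0],"claw": 255}]'

```text
clock: 5.25
tcp_pos: [0.4932, -0.1906, 0.0168]
orientation: [-0.139, 1.566, 0.138]
wrist_force: [-2.0, 0.6, 5.6]
finger_gap: 0.045
```

```bash
python3 st.py .493 -.19 .016
```

```text
t 5.25 tcp [ 0.4932 -0.1906  0.0168] gap 0.045 F [-2.   0.6  5.6] M [ 0.04  0.3  -0.05]
jaw deg 100.12 toolx [ 3.e-04 -4.e-04 -1.e+00] j [-0.51  0.53 -0.5   0.53 -0.   -0.68]
tool shift mm [ 0.8  0.6 -0.1]
```

>>> apply_moves --steps '[{"dr": [0,0,0],"xyz": [-10,0,0],"claw": 255},{"dr": [0,0,0],"xyz": [-25,0,0],"claw": 255},{"dr": [0,0,0],"xyz": [-30,0,0],"claw": 255},{"dr": [0,0,0],"xyz": [-30,0,0],"claw": 255},{"dr": [0,0,0],"xyz": [-20,0,0],"claw": 255},{"dr": [0,0,0],"xyz": [0,16,3.2],"claw": 255},{"dr": [0,0,0],"xyz": [0,30,6],"claw": 255},{"dr": [0,0,0],"xyz": [0,30,6],"claw": 255}]'

```text
clock: 6.25
tcp_pos: [0.4935, -0.1109, 0.13]
orientation: [-0.137, 1.568, 0.14]
wrist_force: [0.2, 0.1, -1.7]
finger_gap: 0.0449
```

>>> apply_moves --steps '[{"dr": [0,0,0],"xyz": [0,30,6],"claw": 255},{"dr": [0,0,0],"xyz": [0,30,6],"claw": 255},{"dr": [0,0,0],"xyz": [0,30,6],"claw": 255},{"dr": [0,0,0],"xyz": [0,30,6],"claw": 255},{"dr": [0,0,0],"xyz": [0,25,5],"claw": 255},{"dr": [0,0,0],"xyz": [0,15,3],"claw": 255},{"dr": [10.4,0,0],"xyz": [0,0,0],"claw": 255},{"dr": [10.3,0,0],"xyz": [0,0,0],"claw": 255}]'

```text
clock: 7.25
tcp_pos: [0.4972, 0.0508, 0.1305]
orientation: [0.149, 1.567, -0.149]
wrist_force: [0.4, -0.2, -2.4]
finger_gap: 0.0445
```

```bash
python3 st.py .498 .0505 .14;  python3 - <<'E'
from h import *
from rig import arm
for n,b,f in(("scene",(270,150,390,270),5),("top",(235,215,335,315),6)):
    c=arm.read_camera(n);np.savez(n+"3.npz",**c);crop(c,*b,f,f"pics/{n}3.png")
E
```

```text
t 7.25 tcp [0.4972 0.0508 0.1305] gap 0.0445 F [ 0.4 -0.2 -2.4] M [-0.   -0.03  0.  ]
jaw deg 79.12 toolx [-0.0015 -0.     -1.    ] j [-0.05  0.33 -0.47  0.77 -0.    0.14]
tool shift mm [-9.5 -0.1  0.8]
```

View pics/scene3.png

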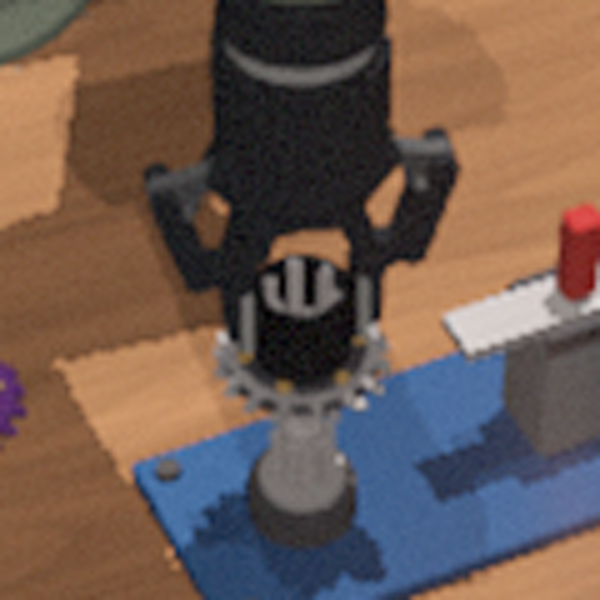

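View pics/top3.png

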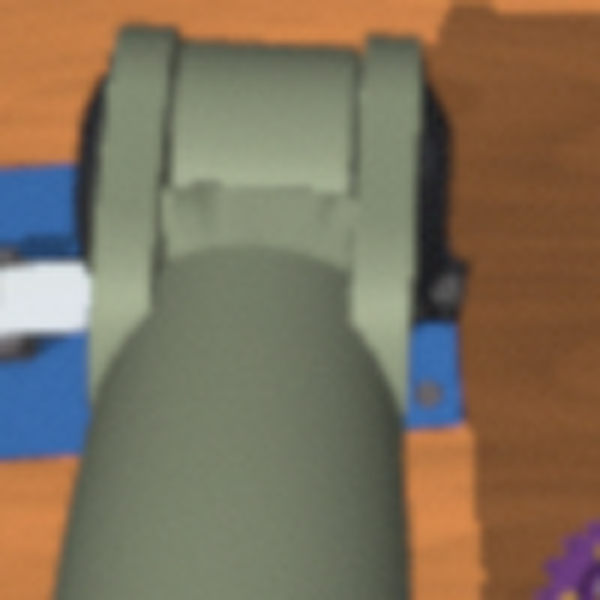

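In the scene crop the held cluster (axis at u≈302) sits straight above the hub (shoulder centre at u≈302). Lowering onto the nose.

>>> apply_moves --steps '[{"dr": [0,0,0],"xyz": [12,0,0.6],"claw": 255},{"dr": [0,0,0],"xyz": [12,0,0],"claw": 255},{"dr": [0,0,0],"xyz": [4,0,0],"claw": 255},{"dr": [0,0,0],"xyz": [3,0,0],"claw": 255},{"dr": [0,0,0],"xyz": [3,0,0],"claw": 255},{"dr": [0,0,0],"xyz": [3,0,0],"claw": 255},{"dr": [0,0,0],"xyz": [3,0,0],"claw": 255},{"dr": [0,0,0],"xyz": [0,0,0],"claw": 255}]'

```text
clock: 8.35
tcp_pos: [0.4985, 0.0501, 0.0911]
orientation: [0.145, 1.566, -0.145]
wrist_force: [-0.4, 0.2, -2.5]
finger_gap: 0.0447
```

```bash
python3 st.py .498 .0505 .08
```

```text
t 8.35 tcp [0.4985 0.0501 0.0911] gap 0.0447 F [-0.4  0.2 -2.5] M [-0.01  0.   -0.01]
jaw deg 79.43 toolx [-3.e-04  0.e+00 -1.e+00] j [-0.05  0.38 -0.51  0.68 -0.    0.14]
tool shift mm [11.1  0.3 -0.6]
```

The nose went into the bore with no contact force. Going on down to the key tops, slowly.

>>> apply_moves --steps '[{"dr": [0,0,0],"xyz": [2,0,0],"claw": 255},{"dr": [0,0,0],"xyz": [2,0,0],"claw": 255},{"dr": [0,0,0],"xyz": [2,0,0],"claw": 255},{"dr": [0,0,0],"xyz": [1,0,0],"claw": 255},{"dr": [0,0,0],"xyz": [1,0,0],"claw": 255},{"dr": [0,0,0],"xyz": [0,0,0],"claw": 255},{"dr": [0,0,0],"xyz": [0,0,0],"claw": 255},{"dr": [0,0,0],"xyz": [0,0,0],"claw": 255}]'

```text
clock: 9.35
tcp_pos: [0.4988, 0.0501, 0.0834]
orientation: [0.145, 1.566, -0.145]
wrist_force: [0.1, -0.1, -2.5]
finger_gap: 0.0447
```

```bash
python3 st.py .498 .0505 .08
```

```text
t 9.35 tcp [0.4988 0.0501 0.0834] gap 0.0447 F [ 0.1 -0.1 -2.5] M [-0.01 -0.03 -0.02]
jaw deg 79.43 toolx [ 2.e-04 -0.e+00 -1.e+00] j [-0.05  0.39 -0.52  0.66  0.    0.14]
tool shift mm [ 3.4  0.3 -0.8]
```

Foot is at about 67 mm, below the key tops at 70 mm, with no force, so the splines have meshed. Continuing down.

>>> apply_moves --steps '[{"dr": [0,0,0],"xyz": [2.5,0,0],"claw": 255},{"dr": [0,0,0],"xyz": [2.5,0,0],"claw": 255},{"dr": [0,0,0],"xyz": [2.5,0,0],"claw": 255},{"dr": [0,0,0],"xyz": [2.5,0,0],"claw": 255},{"dr": [0,0,0],"xyz": [2.5,0,0],"claw": 255},{"dr": [0,0,0],"xyz": [2.5,0,0],"claw": 255},{"dr": [0,0,0],"xyz": [2.5,0,0],"claw": 255},{"dr": [0,0,0],"xyz": [2,0,0],"claw": 255}]'

```text
clock: 10.35
tcp_pos: [0.4986, 0.0501, 0.0636]
orientation: [0.145, 1.566, -0.145]
wrist_force: [0.7, -1.0, -2.8]
finger_gap: 0.0444
```

```bash
python3 st.py .498 .0505 .0568
```

```text
t 10.35 tcp [0.4986 0.0501 0.0636] gap 0.0444 F [ 0.7 -1.  -2.8] M [-0.03 -0.01  0.08]
jaw deg 79.43 toolx [-1.e-04  0.e+00 -1.e+00] j [-0.05  0.42 -0.54  0.61  0.    0.14]
tool shift mm [ 6.8  0.3 -0.7]
```

>>> apply_moves --steps '[{"dr": [0,0,0],"xyz": [2,0,0],"claw": 255},{"dr": [0,0,0],"xyz": [2,0,0],"claw": 255},{"dr": [0,0,0],"xyz": [1,0,0],"claw": 255},{"dr": [0,0,0],"xyz": [1,0,0],"claw": 255},{"dr": [0,0,0],"xyz": [0.5,0,0],"claw": 255},{"dr": [0,0,0],"xyz": [0.5,0,0],"claw": 255},{"dr": [0,0,0],"xyz": [0,0,0],"claw": 255},{"dr": [0,0,0],"xyz": [0,0,0],"claw": 255}]'

```text
clock: 11.35
tcp_pos: [0.4987, 0.0501, 0.0569]
orientation: [0.145, 1.566, -0.145]
wrist_force: [-1.1, -0.8, -0.8]
finger_gap: 0.0446
```

```bash
python3 st.py .498 .0505 .0568
```

```text
t 11.35 tcp [0.4987 0.0501 0.0569] gap 0.0446 F [-1.1 -0.8 -0.8] M [-0.04  0.11  0.02]
jaw deg 79.43 toolx [ 1.e-04 -0.e+00 -1.e+00] j [-0.05  0.43 -0.55  0.59 -0.    0.14]
tool shift mm [ 0.1  0.3 -0.8]
```

>>> apply_moves --steps '[{"dr": [0,0,0],"xyz": [0.7,0,0],"claw": 255},{"dr": [0,0,0],"xyz": [0,0,0],"claw": 255},{"dr": [0,0,0],"xyz": [0,0,0],"claw": 0},{"dr": [0,0,0],"xyz": [0,0,0],"claw": 0},{"dr": [0,0,0],"xyz": [0,0,0],"claw": 0},{"dr": [0,0,0],"xyz": [0,0,0],"claw": 0},{"dr": [0,0,0],"xyz": [0,0,0],"claw": 0},{"dr": [0,0,0],"xyz": [0,0,0],"claw": 0}]'

```text
clock: 12.35
tcp_pos: [0.4986, 0.0501, 0.056]
orientation: [0.145, 1.566, -0.145]
wrist_force: [0.3, -0.4, 0.5]
finger_gap: 0.0853
```

>>> apply_moves --steps '[{"dr": [0,0,0],"xyz": [-15,0,0],"claw": 0},{"dr": [0,0,0],"xyz": [-30,0,0],"claw": 0},{"dr": [0,0,0],"xyz": [-35,0,0],"claw": 0},{"dr": [0,0,0],"xyz": [-35,0,0],"claw": 0},{"dr": [0,0,0],"xyz": [-35,0,0],"claw": 0},{"dr": [0,0,0],"xyz": [-10,0,0],"claw": 0},{"dr": [0,0,0],"xyz": [0,0,0],"claw": 0},{"dr": [0,0,0],"xyz": [0,0,0],"claw": 0}]'

```text
clock: 13.35
tcp_pos: [0.4978, 0.0501, 0.2149]
orientation: [0.145, 1.568, -0.145]
wrist_force: [-0.4, -0.1, -0.4]
finger_gap: 0.0857
```

```bash
python3 st.py .488 .196 .2;  python3 - <<'E'
from h import *
from rig import arm
for n,b,f in(("scene",(290,140,435,285),5),):
    c=arm.read_camera(n);np.savez(n+"4.npz",**c);crop(c,*b,f,f"pics/{n}4.png")
E
```

```text
t 13.35 tcp [0.4978 0.0501 0.2149] gap 0.0857 F [-0.4 -0.1 -0.4] M [ 0.    0.02 -0.01]
jaw deg 79.43 toolx [-2.1e-03  1.0e-04 -1.0e+00] j [-0.05  0.25 -0.34  0.98 -0.    0.14]
tool shift mm [ 14.9 141.6 -36.3]
```

View pics/scene4.png

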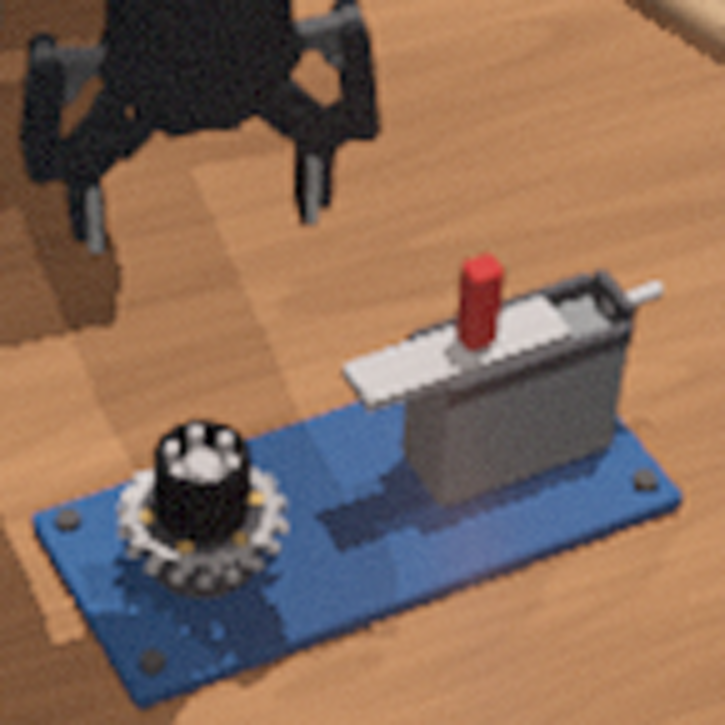

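The cluster is fully down, with the sprockets just above the plate. The crop shows its top at (203,460) and the knob at (480,300). Next is the knob: I'll turn the jaws across the slide, along fixture x at about 4°.

>>> apply_moves --steps '[{"dr": [0,0,0],"xyz": [0,35,-9],"claw": 0},{"dr": [0,0,0],"xyz": [0,35,-9],"claw": 0},{"dr": [0,0,0],"xyz": [0,35,-9],"claw": 0},{"dr": [0,0,0],"xyz": [0,36.6,-9.3],"claw": 0},{"dr": [10,0,0],"xyz": [0,0,0],"claw": 0},{"dr": [10,0,0],"xyz": [0,0,0],"claw": 0},{"dr": [10,0,0],"xyz": [0,0,0],"claw": 0},{"dr": [10,0,0],"xyz": [0,0,0],"claw": 0}]'

```text
clock: 14.4
tcp_pos: [0.4882, 0.1958, 0.2147]
orientation: [0.692, 1.459, -0.695]
wrist_force: [-0.7, -0.3, 0.9]
finger_gap: 0.0851
```

>>> apply_moves --steps '[{"dr": [10,0,0],"xyz": [0,0,0],"claw": 0},{"dr": [10,0,0],"xyz": [0,0,0],"claw": 0},{"dr": [10,0,0],"xyz": [0,0,0],"claw": 0},{"dr": [5,0,0],"xyz": [0,0,0],"claw": 0},{"dr": [0,0,0],"xyz": [0,0,0],"claw": 0},{"dr": [0,0,0],"xyz": [0,0,0],"claw": 0},{"dr": [0,0,0],"xyz": [0,0,0],"claw": 0},{"dr": [0,0,0],"xyz": [0,0,0],"claw": 0}]'

```text
clock: 15.4
tcp_pos: [0.4889, 0.1959, 0.216]
orientation: [1.152, 1.245, -1.152]
wrist_force: [-0.5, -0.1, -0.0]
finger_gap: 0.0853
```

```bash
python3 st.py .488 .195 .108;  python3 - <<'E'
from h import *
from rig import arm
for n,b,f in(("scene",(300,120,440,260),5),):
    c=arm.read_camera(n);np.savez(n+"5.npz",**c);crop(c,*b,f,f"pics/{n}5.png")
E
```

```text
t 15.4 tcp [0.4889 0.1959 0.216 ] gap 0.0853 F [-0.5 -0.1 -0. ] M [-0.03 -0.05 -0.04]
jaw deg 4.45 toolx [-1.e-04 -0.e+00 -1.e+00] j [ 0.24  0.29 -0.28  1.   -0.    1.73]
tool shift mm [108.   -1.    0.8]
```

View pics/scene5.png

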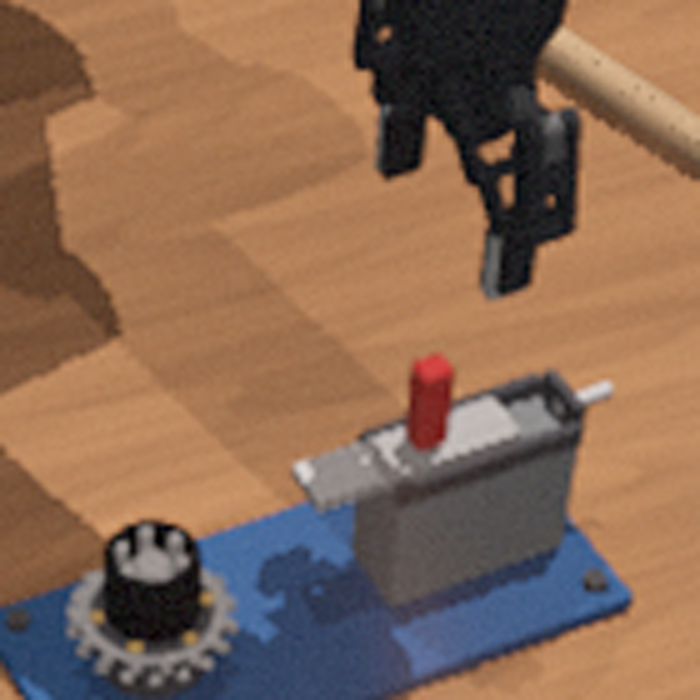

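```bash
python3 - <<'E'
from h import *
S=dict(np.load("scene0.npz"))
print(proj(S,[[.4889,.1959,.229],[.4889,.1959,.149],[.488,.195,.149],[.488,.185,.229]]))
E
```

```text
[[389.88017866 165.63500482]
 [387.13642169 192.33721064]
 [386.61787791 192.19112121]
 [385.23033406 166.58601165]]
```

The finger midpoint projects within 1 px of the prediction and the knob lies under it, so the alignment is good. Descending and pinching.

>>> apply_moves --steps '[{"dr": [0,0,0],"xyz": [15,-1,1],"claw": 0},{"dr": [0,0,0],"xyz": [25,0,0],"claw": 0},{"dr": [0,0,0],"xyz": [25,0,0],"claw": 0},{"dr": [0,0,0],"xyz": [25,0,0],"claw": 0},{"dr": [0,0,0],"xyz": [15,0,0],"claw": 0},{"dr": [0,0,0],"xyz": [3,0,0],"claw": 0},{"dr": [0,0,0],"xyz": [0,0,0],"claw": 100},{"dr": [0,0,0],"xyz": [0,0,0],"claw": 255}]'

```text
clock: 16.45
tcp_pos: [0.4888, 0.195, 0.1089]
orientation: [1.153, 1.244, -1.151]
wrist_force: [0.1, 0.4, 0.1]
finger_gap: 0.0516
```

>>> apply_moves --steps '[{"dr": [0,0,0],"xyz": [0,0,0],"claw": 255},{"dr": [0,0,0],"xyz": [0,0,0],"claw": 255},{"dr": [0,0,0],"xyz": [0,0,0],"claw": 255},{"dr": [0,0,0],"xyz": [0,0,0],"claw": 255},{"dr": [0,0,0],"xyz": [0,0,0],"claw": 255},{"dr": [0,0,0],"xyz": [0,0,0],"claw": 255},{"dr": [0,0,0],"xyz": [0,0,0],"claw": 255},{"dr": [0,0,0],"xyz": [0,0,0],"claw": 255}]'

```text
clock: 17.45
tcp_pos: [0.4882, 0.1949, 0.1086]
orientation: [1.153, 1.244, -1.152]
wrist_force: [-1.7, -0.5, 6.1]
finger_gap: 0.0152
```

```bash
python3 st.py .4925 .130 .108
```

```text
t 17.45 tcp [0.4882 0.1949 0.1086] gap 0.0152 F [-1.7 -0.5  6.1] M [-0.03  0.36 -0.17]
jaw deg 4.41 toolx [ 6.e-04  3.e-04 -1.e+00] j [ 0.24  0.4  -0.43  0.74  0.    1.73]
tool shift mm [ 0.6 -0.7 65.1]
```

Gripped on the knob (gap 15 mm). Pushing along tool +z, which is fixture −y.

>>> apply_moves --steps '[{"dr": [0,0,0],"xyz": [0,0,7],"claw": 255},{"dr": [0,0,0],"xyz": [0,0,8],"claw": 255},{"dr": [0,0,0],"xyz": [0,0,8],"claw": 255},{"dr": [0,0,0],"xyz": [0,0,8],"claw": 255},{"dr": [0,0,0],"xyz": [0,0,8],"claw": 255},{"dr": [0,0,0],"xyz": [0,0,8],"claw": 255},{"dr": [0,0,0],"xyz": [0,0,8],"claw": 255},{"dr": [0,0,0],"xyz": [0,0,6],"claw": 255}]'

```text
clock: 18.45
tcp_pos: [0.4923, 0.1357, 0.1087]
orientation: [1.154, 1.248, -1.15]
wrist_force: [-3.9, 7.4, 6.6]
finger_gap: 0.0157
```

```bash
python3 st.py .4932 .1301 .1086
```

```text
t 18.45 tcp [0.4923 0.1357 0.1087] gap 0.0157 F [-3.9  7.4  6.6] M [ 0.98  0.56 -0.19]
jaw deg 4.47 toolx [-3.0e-04  4.2e-03 -1.0e+00] j [ 0.12  0.37 -0.47  0.73  0.    1.61]
tool shift mm [0.  0.4 5.6]
```

>>> apply_moves --steps '[{"dr": [0,0,0],"xyz": [0,0,1.5],"claw": 255},{"dr": [0,0,0],"xyz": [0,0,1.5],"claw": 255},{"dr": [0,0,0],"xyz": [0,0,1],"claw": 255},{"dr": [0,0,0],"xyz": [0,0,1],"claw": 255},{"dr": [0,0,0],"xyz": [0,0,0],"claw": 255},{"dr": [0,0,0],"xyz": [0,0,0],"claw": 255},{"dr": [0,0,0],"xyz": [0,0,0],"claw": 255},{"dr": [0,0,0],"xyz": [0,0,0],"claw": 255}]'

```text
clock: 19.45
tcp_pos: [0.4927, 0.1308, 0.1087]
orientation: [1.154, 1.248, -1.15]
wrist_force: [-3.4, 5.8, 6.8]
finger_gap: 0.0147
```

```bash
python3 st.py .4932 .1301 .1086
```

```text
t 19.45 tcp [0.4927 0.1308 0.1087] gap 0.0147 F [-3.4  5.8  6.8] M [ 0.82  0.59 -0.25]
jaw deg 4.48 toolx [-3.0e-04  3.9e-03 -1.0e+00] j [ 0.11  0.37 -0.47  0.73  0.    1.61]
tool shift mm [0.1 0.4 0.8]
```

Travel is about 64 mm and the force is still only the spring, so it isn't on the stop yet. Pressing a little further.

>>> apply_moves --steps '[{"dr": [0,0,0],"xyz": [0,0,1],"claw": 255},{"dr": [0,0,0],"xyz": [0,0,1],"claw": 255},{"dr": [0,0,0],"xyz": [0,0,1],"claw": 255},{"dr": [0,0,0],"xyz": [0,0,0],"claw": 255},{"dr": [0,0,0],"xyz": [0,0,0],"claw": 255},{"dr": [0,0,0],"xyz": [0,0,0],"claw": 255},{"dr": [0,0,0],"xyz": [0,0,0],"claw": 255},{"dr": [0,0,0],"xyz": [0,0,0],"claw": 255}]'

```text
clock: 20.45
tcp_pos: [0.4927, 0.1301, 0.1087]
orientation: [1.157, 1.252, -1.146]
wrist_force: [-4.7, 13.8, 6.7]
finger_gap: 0.0152
```

```bash
python3 st.py .4932 .1301 .1086;  python3 - <<'E'
from h import *
from rig import arm
for n,b,f in(("scene",(290,140,430,280),5),):
    c=arm.read_camera(n);np.savez(n+"6.npz",**c);crop(c,*b,f,f"pics/{n}6.png")
E
```

```text
t 20.45 tcp [0.4927 0.1301 0.1087] gap 0.0152 F [-4.7 13.8  6.7] M [ 2.01  0.7  -0.29]
jaw deg 4.55 toolx [-6.0e-04  8.7e-03 -1.0e+00] j [ 0.11  0.37 -0.47  0.73  0.01  1.6 ]
tool shift mm [0.1 0.5 0. ]
```

View pics/scene6.png

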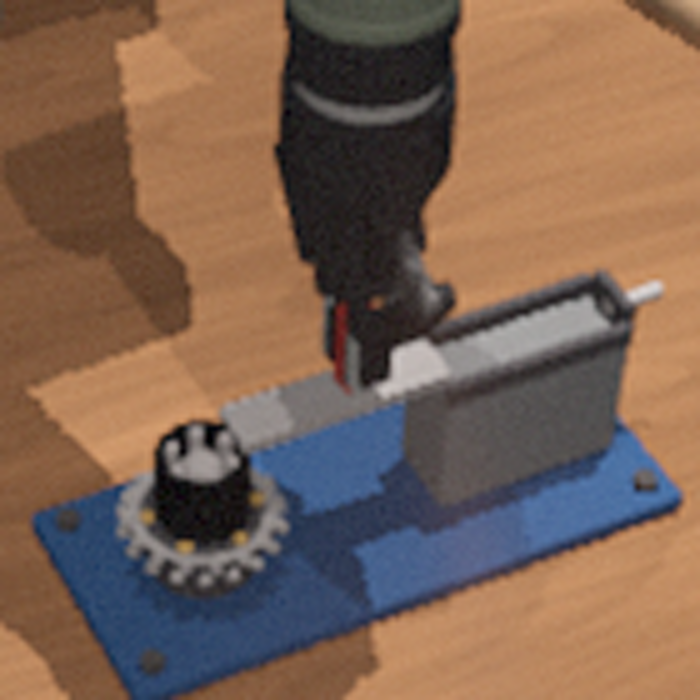

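The force rose from 6 to 14 N at about 65 mm of travel, well past the 57 mm where the tube's edge would block it. The tongue (tip near (235,420) in the crop) is over the cluster, so this is the end stop. One more slight press, then open in place.

>>> apply_moves --steps '[{"dr": [0,0,0],"xyz": [0,0,1],"claw": 255},{"dr": [0,0,0],"xyz": [0,0,0],"claw": 255},{"dr": [0,0,0],"xyz": [0,0,0],"claw": 0},{"dr": [0,0,0],"xyz": [0,0,0],"claw": 0},{"dr": [0,0,0],"xyz": [0,0,0],"claw": 0},{"dr": [0,0,0],"xyz": [0,0,0],"claw": 0},{"dr": [0,0,0],"xyz": [0,0,0],"claw": 0},{"dr": [0,0,0],"xyz": [0,0,0],"claw": 0}]'

```text
clock: 21.5
tcp_pos: [0.4935, 0.1249, 0.1081]
orientation: [1.152, 1.245, -1.152]
wrist_force: [-0.1, 0.5, -0.3]
finger_gap: 0.0852
```

>>> apply_moves --steps '[{"dr": [0,0,0],"xyz": [0,0,0],"claw": 0},{"dr": [0,0,0],"xyz": [0,0,0],"claw": 0},{"dr": [0,0,0],"xyz": [-20,0,0],"claw": 0},{"dr": [0,0,0],"xyz": [-30,0,0],"claw": 0},{"dr": [0,0,0],"xyz": [-35,0,0],"claw": 0},{"dr": [0,0,0],"xyz": [-30,0,0],"claw": 0},{"dr": [0,0,0],"xyz": [0,0,0],"claw": 0},{"dr": [0,0,0],"xyz": [0,0,0],"claw": 0}]'

```text
clock: 22.5
tcp_pos: [0.493, 0.125, 0.2224]
orientation: [1.152, 1.245, -1.153]
wrist_force: [-0.0, 0.3, 0.2]
finger_gap: 0.0855
```

```bash
python3 st.py;  python3 - <<'E'
from h import *
from rig import arm
for n,b,f in(("scene",(290,140,430,280),5),("scene",(0,0,640,480),1)):
    c=arm.read_camera(n);crop(c,*b,f,f"pics/{n}7_{f}.png")
hsv=cv2.cvtColor(c["frame"],cv2.COLOR_BGR2HSV)
m=(((hsv[...,0]<8)|(hsv[...,0]>172))&(hsv[...,1]>150)&(hsv[...,2]>90)).astype(np.uint8)
n,l,st,ce=cv2.connectedComponentsWithStats(m)
for i in range(1,n):
    if 60<st[i,4]<200: print(st[i],ce[i])
E
```

```text
t 22.5 tcp [0.493  0.125  0.2224] gap 0.0855 F [-0.   0.3  0.2] M [ 0.   -0.01  0.07]
jaw deg 4.43 toolx [-8.e-04 -1.e-04 -1.e+00] j [ 0.1   0.26 -0.31  1.    0.    1.6 ]
[467 173  11  11  98] [471.71428571 177.87755102]
[382 191   9  19 132] [385.48484848 199.34090909]
```

View pics/scene7_5.png

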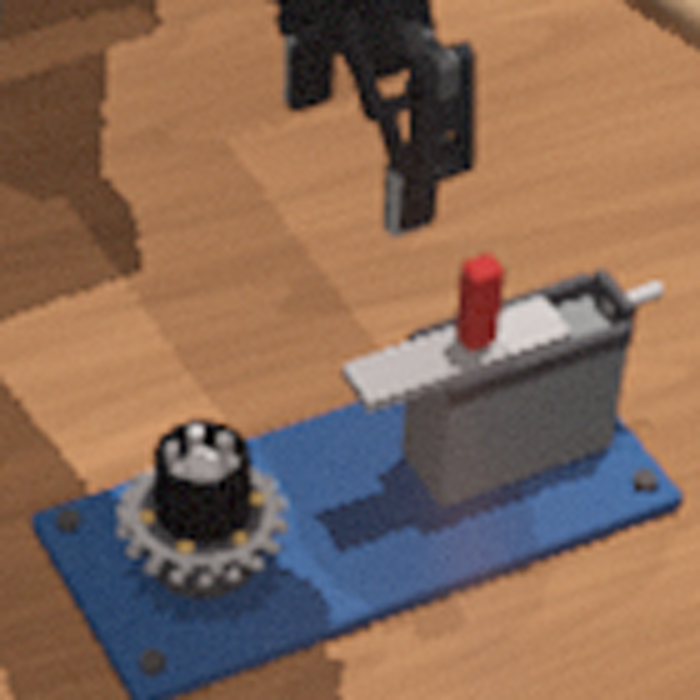

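View pics/scene7_1.png

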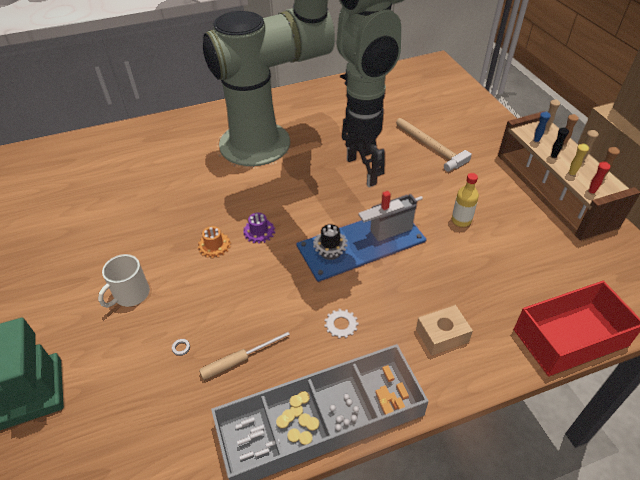

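The knob is back at its parked pixel (385.5,199.3), the same as at the start. The cluster is seated on the hub, the bystanders haven't moved, and the gripper touches nothing.

```bash
python3 -c "
from rig import arm
print(arm.job_done(), arm.sense()['clock'])"
```

```text
the job is handed in; nothing more can be done
the job is handed in; nothing more can be done
```

The black cluster is on the hub and released. The check slide was pushed fully in and snapped back by itself. I handed the job in at about 22.6 s of the 64 s allowed.

- **Seating:** I gripped the cluster by its tube, carried it over the hub and turned it about −20.7°. The splines meshed on the first descent, with no rocking needed. It stopped with its underside about 40 mm above the bench (the shoulder height), where the fixture began to take its weight.
- **Check slide:** I pinched the knob and pushed it about 65 mm. The force stayed near the spring's 6 N until the end of travel, then rose to about 14 N at the stop. A cluster not fully home would have blocked the slide at about 57 mm. I then opened the gripper in place.
- **Last checks:** In the last picture the knob is back at its starting pixel (385.5, 199.3). The bystanders and the look-alikes show no movement, and the gripper is clear of everything with no force on it.
- **Disagreements:** The two cameras differed by about 4 mm in y. I used the cluster-to-hub offset instead, on which they agreed within 1 mm. The hub's keys measured about 21° from the world x axis, against about 4° for the fixture plate. I went by the keys, and the mesh bore that out.

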